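# Lock the pull-out hanging rail with its linchpin

### The job

Lock the wardrobe's pull-out rail: take the linchpin from its bamboo rest, feel for the hole in the rail's tail without forcing the pin against the metal, and push it through until its flange sits fully down on the rail, with the ring still open. Then swing the sprung ring down over the rail's end so that it snaps shut across the pin's point, and let go. Leave the tin, spray bottle, thimble and stick as they are.

Things in the scene. Friction and masses are not known exactly. Their poses are not given: they have to be found in the camera images.
- pin_grip (a point): upper part of the linchpin's ribbed round steel head, 16 mm in diameter; it reaches 11 mm above this point. The pin (112 g) starts upright in a fixed bamboo block 76 x 60 x 44 mm, its flange on the block's top. z: up along the pin; the open ring sticks out towards -x; y: the ring's pivot axis. Fingers closing along y stay clear of the ring down to 24 mm below this point.
- pin_tip (a point): lower end of the linchpin's plain round shaft, same axes as the head: 67 mm below the grip point. The shaft is 11 mm in diameter and 32 mm long, its end chamfered by 1.2 mm; above it is the 19 mm flange, whose underside (35 mm below the grip point) is the seating face. The ring's pivot is 7 mm above that face.
- ring_arc (a point): middle of the far arc of the linchpin's ring (4 mm steel wire, 45 mm wide; this point is 43 mm from the pivot). Open, the ring stands square to the pin; shut, it lies along the pin and its arc is just below the pin's end.
- ring (a joint): swing of the ring: 0 fully open, 1.57 rad shut. Sprung over centre: below 0.785 it springs open, beyond that it snaps shut; about 1.5 N on the far arc moves it. A straight push down on the outer arc, 25 to 47 mm from the pin's axis, carries it past centre. The loop passes round the rail's end only if the pin's -x points along the bracket's -x (within about 0.3 rad).
- bracket: fixed aluminium shelf bracket that carries the steel hanging rail along its x axis. Origin: middle of the underside of its 130 x 80 mm foot, z up. The rail is 22 mm square, centred on y = 0, its top at z = 101 mm. Its drilled tail sticks out on the -x side. Rail and bracket bear at most 40 N of pressing.
- cheek (a point): on the bracket, same axes: middle of the rail's top where the tail leaves the front face of the near cheek (the cheek's top is 9 mm higher). The tail has a vertical through hole, 12 mm wide with a 1 mm chamfer, 13 mm from its end. The rail slides stiffly (15 N) and was pushed in only roughly: the hole's centre is anywhere from 26 to 52 mm in front of (-x) this point; it is not measured.
- tin: bystander: steel collar-stay tin 94 x 64 x 27 mm, origin under its centre
- bottle: bystander: clear plastic spray bottle, 66 mm diameter, 181 mm tall, origin under its centre
- thimble: bystander: thimble, 21 mm diameter, 24 mm tall, origin under its centre
- stick: bystander: flat bamboo crease stick 180 x 24 x 6 mm, origin under its centre

How it is judged:
On the way:
1. the linchpin is through the hole of the rail's tail, flange down on the rail, with its ring still open (z of pin_grip in the frame of bracket between 0.132 and 0.1385 m and y of pin_grip in the frame of bracket between -0.006 and 0.006 m and x of pin_grip in the frame of bracket between -0.098 and -0.06 m and angle between pin_grip's own z axis and vertical below 0.12 rad and value of joint ring below 0.6 rad), for 0.2 s.
At the end, for the whole second after the job is handed in: The linchpin stands in the hole of the rail's tail with its flange down on the rail (within 2.5 mm) and upright within 0.12 rad, and its ring is snapped shut (joint above 1.45 rad) round the rail's end with the far arc below the rail (z of pin_grip in the frame of bracket between 0.132 and 0.1385 m and y of pin_grip in the frame of bracket between -0.006 and 0.006 m and x of pin_grip in the frame of bracket between -0.098 and -0.06 m and angle between pin_grip's own z axis and vertical below 0.12 rad and value of joint ring above 1.45 rad and z of ring_arc in the frame of bracket below 0.074 m); the robot touches nothing.
It fails at once if the rail or its bracket is pressed with more than 40 N (contact force between bracket and anything else above 40 N).
It fails at once if the tin is moved more than 20 mm (distance of tin from where it was at the start of the episode above 0.02 m).
It fails at once if the spray bottle is moved more than 20 mm or tipped (distance of bottle from where it was at the start of the episode above 0.02 m or angle between bottle's own z axis and vertical above 0.3 rad).
It fails at once if the thimble is moved more than 20 mm or tipped (distance of thimble from where it was at the start of the episode above 0.02 m or angle between thimble's own z axis and vertical above 0.5 rad).
It fails at once if the stick is moved more than 20 mm (distance of stick from where it was at the start of the episode above 0.02 m).
It also fails if it takes over 72 s, if anything falls off the work surface, if the arm or the gripper's body presses on something with over 40 N, if the wrist force passes 120 N, or if a joint passes its speed limit or range.

### The arm

A 6-joint arm with a two-finger parallel gripper is mounted at the origin on the work surface. World frame = base frame: x ahead of the robot, y to its left, z up, the work surface at z = 0. Lengths are in m, angles in rad, forces in N, time in s.
With the tool pointing down it reaches from about 0.25 to 0.725 m from the base axis. Payload 9.7 kg.
Tool frame: the origin (TCP) lies on the mounting face of the last link; the fingertips stand 173 mm ahead of it and the grasp point (between the pads) lies 155 mm ahead of it (bot.nose_length is the z of the fingertips in the tool frame, in m); z points along the fingers, y is the line along which they close (so a half turn about z gives the same grasp; the last joint's range is limited). The gripper opens to 85 mm and grips with 20 to 120 N. Pads are 22 mm wide; open, the fingers measure 114 mm over their backs; the gripper's body (76 mm by 85 mm) begins 54 mm behind the grasp point. The pads swing forward as they close: fully open they stand 13 mm farther back than shut.
Start: joints at [1.345, 0.087, 0.176, 1.66, 0, 1.571], TCP at [0.123, 0.536, 0.405] pointing down, gripper open.
Joint ranges: [-3.13, 3.13], [-0.85, 1.81], [-1.15, 1.24], [-2.2, 2.28], [-1.44, 1.52], [-3.14, 3.14]. Speed limits (rad/s): [2.22, 2.22, 2.57, 3.14, 3.14, 3.14].

### API

Orientations are given as a unit quaternion [w, x, y, z].
In Python, from workcell import bot gives the robot as it stands. Calls block until the motion is done:
- bot.goto(position, orientation): joint-space move of the TCP to a pose.
- bot.movel(position, vel=0.15, ori=None, contact_N=None): straight line of the TCP; ori=None keeps the orientation; vel is the mean speed in m/s. With contact_N (N) it stops when the force on the tool has changed by that much, and returns True; else False.
- bot.goto_joints(angles): joint-space move.
- bot.grip(opening): opening from 0.0 (shut) to 1.0 (fully open); the grip force is fixed at half the most; returns when the fingers have stopped.
- bot.pause(seconds).
- bot.solve_ik(position, orientation): joint angles nearest the present ones, or None.
- bot.get_state(): the state.
- bot.capture(name): name is "scene" or "top"; returns a dict with "img" (480x640x3 uint8, red, green, blue), "fx", "fy", "cx", "cy" (pixels), "distortion" ([k1, k2, p1, p2, k3] as OpenCV has them; the pictures are not rectified), "position" and "rotation" of the camera in the world. Camera axes: x right, y up, looking along -z (the intrinsics and any distortion apply to the point x, -y, -z); pixel columns grow to the right and rows downward; lengths in m; the calibration is good to about 2 mm. A picture is of the moment at which its call begins. There is no depth.
A pose or a line that the arm cannot do raises bot.MotionError and nothing moves.
- bot.job_done(): hands the job in; it is judged then, once.
The state is a dict: "clock": time; "joint_positions": joint angles; "qd": joint speeds; "effort": joint torques, N m; "tool_pos": TCP position; "ee_rot": TCP orientation; "ft_force": force on the tool from outside, world axes, zero at the start; "moment": the same for the moment, N m; "width": opening from 0.0 (shut) to 1.0 (fully open); "gripper_force": force on a finger pad.
Only numpy, scipy, OpenCV 4.12 (cv2) and the standard library are available. Lean on these libraries where they do the work, as an engineer would, in place of code of your own. Each camera call takes 0.05 s, during which the arm holds its last target. There are 200 camera calls.

## Working session

There is one attempt and no reset: what is moved stays moved. The work goes in short steps, each a Python script; the robot and the scene stay as the last script left them, time stands still between calls to the robot, and variables do not carry over. Pictures are saved under pics/ and viewed, at most 10 in all, crops included, and the job is handed in when it is done.

```bash
mkdir -p pics; ls
python3 - <<'E'
from workcell import bot
import cv2
for n in("scene","top"):
    c=bot.capture(n); cv2.imwrite(f"pics/{n}0.png",c["img"][:,:,::-1])
    print(n,{k:v for k,v in c.items() if k!="img"})
print(bot.get_state())
E
```

```text
pics
scene {'fx': 592.2608855038053, 'fy': 592.2608855038053, 'cx': 317.4158424520922, 'cy': 247.06452428670423, 'distortion': array([-0.01021922,  0.        ,  0.        ,  0.        ,  0.        ]), 'position': array([0.91130146, 0.49427743, 0.83572121]), 'rotation': array([0.29162769, 0.10736743, 0.31208106, 0.89779226])}
top {'fx': 619.8956526325205, 'fy': 619.8956526325205, 'cx': 310.11392028778664, 'cy': 248.65467702151284, 'distortion': array([0.05931028, 0.        , 0.        , 0.        , 0.        ]), 'position': array([ 0.33558583, -0.01913571,  1.25328831]), 'rotation': array([-0.69348711, -0.07393447,  0.06212058,  0.71396803])}
{'clock': 0.1, 'joint_positions': array([1.34500142e+00, 8.74483887e-02, 1.75176954e-01, 1.65976690e+00,
       9.14453152e-06, 1.57080125e+00]), 'qd': array([ 7.41845088e-05, -1.02000306e-03,  2.31898298e-03, -2.37376992e-04,
       -5.43122162e-04, -4.59511453e-05]), 'effort': array([-3.65412998e-04, -5.21563053e+01,  4.65652728e+01,  1.59617420e-02,
       -3.78838729e-05, -7.65715299e-06]), 'tool_pos': array([0.12313686, 0.53605326, 0.40401131]), 'ee_rot': array([-7.45027492e-05,  1.12660207e-01,  9.93633379e-01, -6.16537266e-04]), 'ft_force': array([-0.65129743,  0.7565946 , -0.28308899]), 'moment': array([0.00456265, 0.00990505, 0.00706814]), 'gripper_force': 0.0, 'width': 0.9973540607357442}
```

View pics/scene0.png

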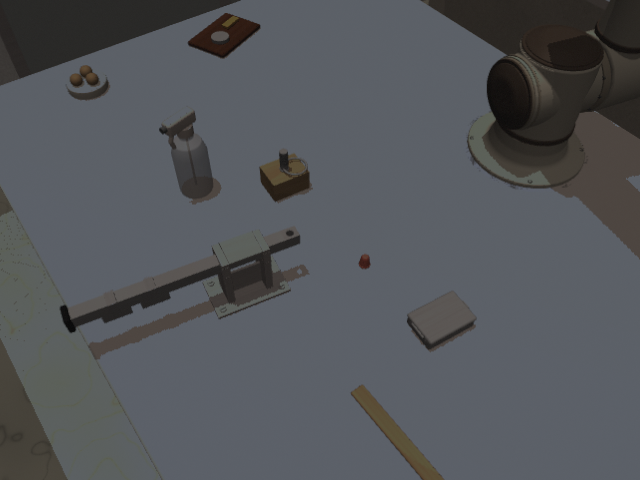

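View pics/top0.png

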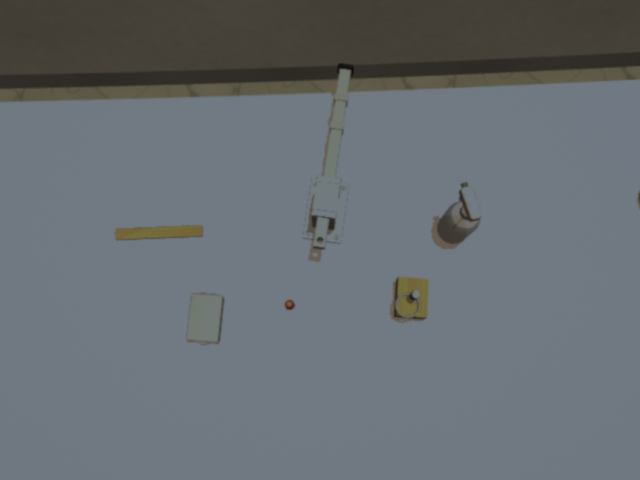

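The scene view shows the rest with the pin at about (285,160), its ring towards the lower right, the bracket at (245,270) and the tail's hole at (290,233). In the top view the pin head is at (415,294), the ring at (406,306), and the bracket at (326,210) with the tail's hole at (320,240). The bystanders are well clear. I'll zoom in next.

```bash
cat > h.py <<'E'
import numpy as np, cv2
from scipy.spatial.transform import Rotation as R
def ray(c,uv):
    K=np.array([[c["fx"],0,c["cx"]],[0,c["fy"],c["cy"]],[0,0,1]])
    p=cv2.undistortPoints(np.array([[uv]],float),K,c["distortion"])[0,0]
    q=c["rotation"]; d=R.from_quat([q[1],q[2],q[3],q[0]]).apply([p[0],-p[1],-1.])
    return np.array(c["position"]),d
def plane(c,uv,z):
    o,d=ray(c,uv); return o+d*(z-o[2])/d[2]
def tri(c1,u1,c2,u2):
    (o1,d1),(o2,d2)=ray(c1,u1),ray(c2,u2)
    s=np.linalg.lstsq(np.c_[d1,-d2],o2-o1,rcond=None)[0]
    a,b=o1+s[0]*d1,o2+s[1]*d2
    return (a+b)/2,np.linalg.norm(a-b)
E
python3 - <<'E'
import cv2,numpy as np
a=cv2.imread("pics/scene0.png");b=cv2.imread("pics/top0.png")
def z(i,x0,y0,w,h,s):
    k=cv2.resize(i[y0:y0+h,x0:x0+w],None,fx=s,fy=s,interpolation=cv2.INTER_CUBIC)
    return np.clip(k.astype(float)*1.4,0,255).astype(np.uint8)
m=np.zeros((600,800,3),np.uint8)
m[:300,:400]=z(a,250,140,80,60,5); m[:300,400:]=z(b,380,268,80,60,5)
m[300:,:400]=z(a,195,220,114,86,3.5)[:300,:400][:300] if 0 else cv2.resize(z(a,200,222,120,90,1),(400,300),interpolation=cv2.INTER_CUBIC)
m[300:,400:]=z(b,288,172,80,60,5) if 0 else cv2.resize(z(b,280,170,120,90,1),(400,300),interpolation=cv2.INTER_CUBIC)
cv2.imwrite("pics/z1.png",m)
E
```

```text
(no output)
```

View pics/z1.png

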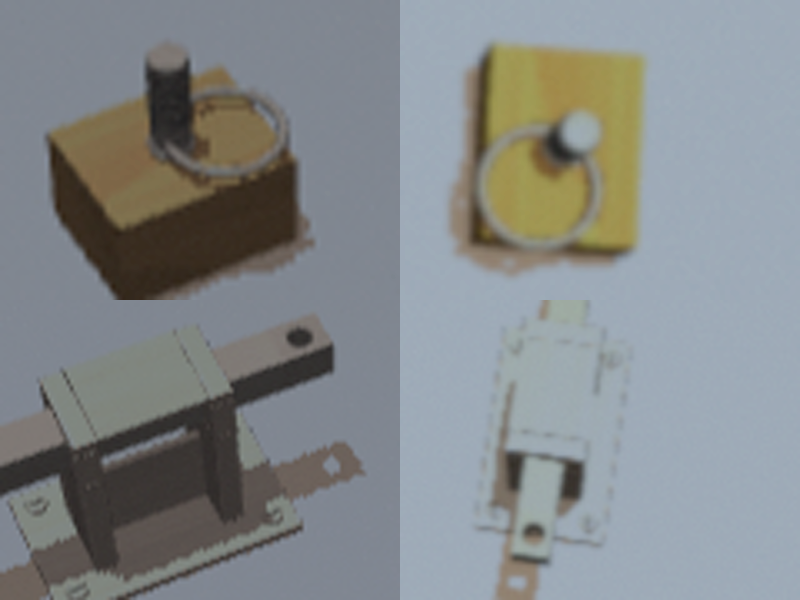

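Crop rows: the upper left and right quarters show the pin head's top (crop 168,51 and 583,127) and the ring (centre about 540,187 in the top view). The lower quarters show the tail's hole (crop 299,336 and 536,534) and the rail's edges. Next I'll compute positions from these.

Run:
```python
from workcell import bot
from h import *
S=bot.capture("scene");T=bot.capture("top")
f=lambda x,y,u0,v0,x0,y0,s:((x-x0+.5)/s+u0-.5,(y-y0+.5)/s+v0-.5)
A=lambda x,y:f(x,y,250,140,0,0,5);B=lambda x,y:f(x,y,380,268,400,0,5)
C=lambda x,y:f(x,y,200,222,0,300,10/3);D=lambda x,y:f(x,y,280,170,400,300,10/3)
np.set_printoptions(precision=4,suppress=True)
print("head tri",tri(S,A(168,51),T,B(583,127)),"planes .090",plane(S,A(168,51),.09),plane(T,B(583,127),.09))
# ring mask by ring extents, z=.051
for n,c,F,pts in(("S",S,A,[(290,130),(228,91),(225,174)]),("T",T,B,[(479,188),(603,188),(540,248),(497,231),(584,231),(495,146)])):
    P=np.array([plane(c,F(*p),.051)[:2] for p in pts]); 
    s=np.linalg.lstsq(np.c_[2*P,np.ones(len(P))],(P**2).sum(1),rcond=None)[0]; print(n,"ring c",s[:2],"r",np.sqrt(s[2]+s[:2]@s[:2]))
print("hole tri",tri(S,C(299,336),T,D(536,534)),plane(S,C(299,336),.101),plane(T,D(536,534),.101))
print("rail tail edges T",[plane(T,D(*p),.101)[:2] for p in((523,460),(511,556),(561,460),(550,556))])
print("rail S",[plane(S,C(*p),.101)[:2] for p in((316,315),(333,344),(216,352),(232,386))])
# axis from colour rows in top
img=T["img"].astype(int)
for v in(80,90,110,115,145,160,228,232):
    r=img[v,290:380]; print(v,''.join(f"{x:4d}" for x in (r[:,2]-r[:,0])[15:70]))
```

```text
head tri (array([ 0.4717, -0.1989,  0.0941]), np.float64(0.0005290291171857052)) planes .090 [ 0.4694 -0.203   0.09  ] [ 0.472  -0.1994  0.09  ]
S ring c [ 0.4525 -0.1882] r 0.02268866963371944
T ring c [ 0.4536 -0.1877] r 0.023632310062255177
hole tri (array([ 0.5777, -0.0235,  0.101 ]), np.float64(0.0015850126283365078)) [ 0.5782 -0.0241  0.101 ] [ 0.5771 -0.023   0.101 ]
rail tail edges T [array([ 0.6207, -0.0168]), array([ 0.5648, -0.0084]), array([ 0.62  , -0.0386]), array([ 0.5641, -0.0305])]
rail S [array([ 0.5639, -0.0303]), array([ 0.5677, -0.0104]), array([ 0.6164, -0.0392]), array([ 0.6216, -0.0172])]
80  -16 -17 -16 -16 -16 -15 -17 -18 -18 -18 -18 -19 -18 -19 -20 -20 -19 -19 -19 -19 -20 -20 -20 -20 -20 -20 -20 -21 -21 -20 -21 -21 -17 -10  -5  -5  -4  -4  -4  -4  -4  -4  -5  -5 -11 -19 -22 -23 -23 -23 -23 -22 -23 -23 -23
90  -23 -23 -21 -23 -22 -22 -21 -23 -24 -23 -23 -23 -22 -22 -23 -22 -22 -22 -22 -23 -23 -23 -24 -23 -23 -24 -23 -23 -24 -23 -22 -15  -6  -4  -3  -4  -3  -3  -3  -3  -3  -4  -6 -14 -21 -21 -22 -21 -22 -22 -22 -21 -21 -21 -21
110   18  19  19  17  18  19  18
[... 617 characters left out ...]
9  18  19  19  18  18  18
160   19  19  19  18  18  18  18  18  18  18  19  18  18  18  18  17  17  14   3 -15 -15  -6  -1   1   1   1   2   2   1   0   2   3   7  14  17  19  18  19  18  19  18  18  19  19  18  18  18  18  19  18  18  19  18  19  18
228   14  13   5 -10 -16 -16 -16 -15 -15 -13  -4   4   8  10   9  10   9   9   9  10  10   9   6  -1  -6  -9 -10  -6  -2   9  15  16  17  16  17  16  16  15  14  17  18  18  19  18  18  19  19  18  19  19  18  19  18  19  18
232   12   7   5   5   9   6  -5 -10 -14  -9   0   7   9   8   8   9  10   9  10   9  10   6  -4 -14 -15  -9   4  11  16  16  16  17  16  17  17  15  10  10  16  18  18  18  19  18  20  18  19  19  18  18  18  19  18  18  19
```

```bash
cat >> h.py <<'E'
def ori(phi,tilt=0.,ax=None):
    """tool down, closing line at yaw phi; tilt about world axis ax"""
    a=(phi+np.pi/2)/2; r=R.from_quat([np.cos(a),np.sin(a),0,0])
    if tilt: r=R.from_rotvec(tilt*np.array(ax))*r
    q=r.as_quat(); return np.array([q[3],q[0],q[1],q[2]])
PHI_G=np.radians(90-33.7)
PIN=np.array([.4713,-.1998])
E
python3 - <<'E'
from workcell import bot
from h import *
np.set_printoptions(precision=4,suppress=True)
T=bot.capture("top")
P=np.array([plane(T,p,.101)[:2] for p in((342.3,90),(331.7,160),(320.8,232))]);d=P[0]-P[2]
yaw=np.arctan2(d[1],d[0]);print("rail",P,"yaw",np.degrees(yaw))
n=np.array([-np.sin(yaw),np.cos(yaw)]);print("hole off axis",(np.array([.5777,-.0235])-P.mean(0))@n)
print("bottle",plane(T,(455,235),0)) 
qg=ori(PHI_G); qp=ori(PHI_G+np.radians(33.7)+yaw)
print(bot.solve_ik([*PIN,.234],qg),bot.solve_ik([.5777,-.0235,.291],qp))
bot.goto([*PIN,.334],qg); bot.grip(.6)
print(bot.movel([*PIN,.234],vel=.12,contact_N=8)); print(bot.get_state()["tool_pos"])
bot.grip(0.); s=bot.get_state(); print(s["width"],s["gripper_force"],s["ft_force"],s["clock"])
E
```

```text
rail [[ 0.8792 -0.0754]
 [ 0.735  -0.0496]
 [ 0.5924 -0.0241]] yaw -10.145960610706734
hole off axis -0.0019936215844903672
bottle [ 0.5998 -0.2996  0.    ]
[-0.401  -0.0006 -0.2444  1.327   0.      0.1872] [-0.0407  0.1408  0.0154  1.4454  0.      0.1364]
False
[ 0.4715 -0.1999  0.2348]
0.16587079858267978 58.41512382030487 [-0.8492  0.3027  5.6297] 4.9667
```

```bash
cat >> h.py <<'E'
YAW=np.radians(-9.5)
PHI_P=PHI_G+np.radians(33.7)+YAW
EX=np.array([np.cos(YAW),np.sin(YAW),0]);EY=np.array([-np.sin(YAW),np.cos(YAW),0])
E
python3 - <<'E'
from workcell import bot
from h import *
np.set_printoptions(precision=4,suppress=True)
bot.movel([*PIN,.350],vel=.12)
bot.goto([.5775,-.0228,.343],ori(PHI_P)); bot.pause(.2)
s=bot.get_state();print(s["tool_pos"],s["width"],s["ft_force"],s["clock"])
m=np.zeros((600,800,3),np.uint8)
for i,(n,u0,v0) in enumerate((("scene",240,175),("top",275,190))):
    c=bot.capture(n);b=c["img"][:,:,::-1];cv2.imwrite(f"pics/{n}1.png",b)
    k=cv2.resize(b[v0:v0+80,u0:u0+100],(400,320),interpolation=cv2.INTER_CUBIC)
    m[:320,i*400:i*400+400]=np.clip(k*1.5,0,255)
cv2.imwrite("pics/z2.png",m[:320])
E
```

```text
[ 0.5772 -0.024   0.3433] 0.1650542923602498 [ 0.297   0.7739 -2.13  ] 7.125
```

View pics/z2.png

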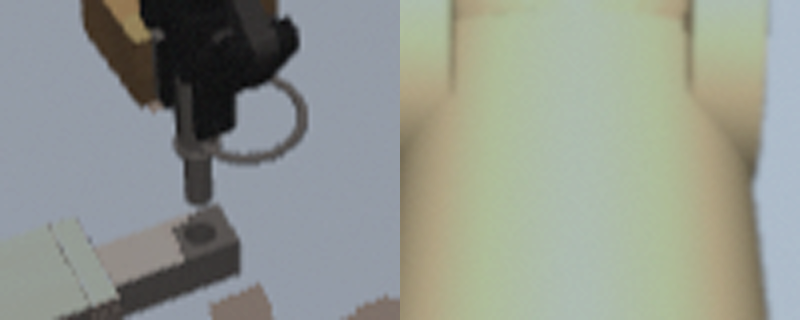

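The scene view shows the pin held upright with its ring open towards the rail's end. The tip is at crop (199,197), which is pixel (289.4,223.9), and the hole is at crop (202,233), pixel (290.2,232.9). The arm hides the top view. Next I'll work out the tip-to-hole offset from this view.

Run:
```python
from workcell import bot
from h import *
np.set_printoptions(precision=4,suppress=True)
S=bot.capture("scene")
z=bot.get_state()["tool_pos"][2]-.222
g=lambda x,y:((x+.5)/4+239.5,(y+.5)/4+174.5)
t=plane(S,g(199,197),z);h=plane(S,g(202,233),.101);h2=plane(S,g(202,233),.100)
print(z,t,h,"d",h-t,"in bracket",(h-t)@EX,(h-t)@EY, bot.get_state()["tool_pos"])
```

```text
0.1212238518747901 [ 0.5773 -0.0245  0.1212] [ 0.5777 -0.0227  0.101 ] d [ 0.0004  0.0018 -0.0202] in bracket 0.00012849739796497064 0.001884878045512064 [ 0.5773 -0.0236  0.3432]
```

```bash
cat >> h.py <<'E'
def poke(bot,xy,z0=.328,z1=.314,N=4,vel=.015):
    s=bot.get_state()["tool_pos"]
    bot.movel([s[0],s[1],z0],vel=.05) if s[2]<z0-.0005 else None
    bot.movel([xy[0],xy[1],z0],vel=.05); bot.pause(.25)
    f0=bot.get_state()["ft_force"]
    hit=bot.movel([xy[0],xy[1],z1],vel=vel,contact_N=N); s=bot.get_state()
    df=s["ft_force"]-f0
    print("hit",hit,"pos",s["tool_pos"].round(4),"dF brk",[round(float(v),1) for v in (df@EX,df@EY,df[2])],"t",round(s["clock"],1),flush=True)
    return hit,s
E
python3 - <<'E'
from workcell import bot
from h import *
poke(bot,[.5777,-.0220])
E
```

```text
hit True pos [ 0.5777 -0.0221  0.3222] dF brk [0.9, -0.9, -1.1] t 8.5
```

Run:
```python
from workcell import bot
from h import *
for _ in range(3):
    s=bot.get_state();print(s["tool_pos"].round(4),s["ft_force"].round(2));bot.pause(.1)
c=H=bot.capture("scene")["img"][175:255,240:340,::-1]
cv2.imwrite("pics/z3.png",np.clip(cv2.resize(c,(600,480),interpolation=cv2.INTER_CUBIC)*1.5,0,255))
poke(bot,[.5777,-.0235])
poke(bot,[.5777,-.0205])
```

```text
[ 0.5777 -0.0221  0.3222] [ 1.49 -1.06 -1.68]
[ 0.5777 -0.0221  0.3221] [ 1.68 -2.43 -1.9 ]
[ 0.5777 -0.0221  0.3222] [ 2.05 -2.3  -2.36]
hit False pos [ 0.5777 -0.0235  0.3141] dF brk [1.7, -0.0, -1.8] t 10.7
hit True pos [ 0.5777 -0.0205  0.3235] dF brk [-1.9, 0.9, 5.9] t 12.1[ WARN:0@0.467] global loadsave.cpp:1063 imwrite_ Unsupported depth image for selected encoder is fallbacked to CV_8U.
```

View pics/z3.png

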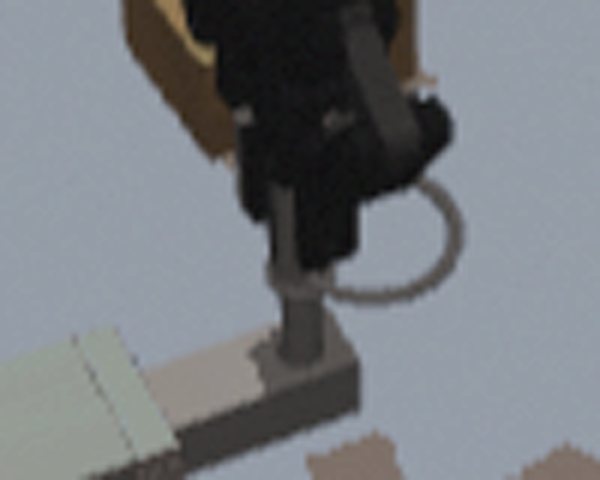

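The view shows the pin's point touching the rail at about (302,355), ring still open. The poke at y = -0.0235 dropped freely into the hole, while the one at -0.0205 stopped on the flat metal at z = 0.3235. I'll insert at -0.0235.

Run:
```python
from workcell import bot
from h import *
xy=[.5777,-.0235]
h,s=poke(bot,xy,z1=.314,N=5)
if not h:
    for z in(.306,.298,.288):
        f0=bot.get_state()["ft_force"]
        h=bot.movel([*xy,z],vel=.02,contact_N=8);s=bot.get_state();df=s["ft_force"]-f0
        print(h,s["tool_pos"].round(4),df.round(1),s["ft_force"].round(1),s["clock"])
        if h:break
```

```text
hit False pos [ 0.5777 -0.0235  0.3141] dF brk [-0.2, 0.9, -0.3] t 13.9
False [ 0.5777 -0.0235  0.3059] [-1.7  0.6  0.9] [-1.5  1.2 -0.6] 14.4667
False [ 0.5777 -0.0235  0.2979] [ 1.4 -0.2 -2.1] [-0.1  1.  -2.7] 15.0167
True [ 0.5777 -0.0235  0.2917] [-0.5 -1.3  7.8] [-0.6 -0.3  5.1] 15.4083
```

Run:
```python
from workcell import bot
from h import *
xy=[.5777,-.0235]
bot.movel([*xy,.2912],vel=.01,contact_N=8); bot.pause(.3)
bot.grip(.5); bot.pause(.2)
bot.movel([*xy,.40],vel=.15)
bot.movel([*(np.array([*xy,.40])-.15*EX)],vel=.2)
bot.grip(0.); s=bot.get_state();print(s["width"],s["ft_force"],s["clock"])
m=np.zeros((400,800,3),np.uint8)
for i,(n,u0,v0) in enumerate((("scene",240,175),("top",275,190))):
    c=bot.capture(n)
    k=cv2.resize(c["img"][v0:v0+80,u0:u0+80,::-1],(400,400),interpolation=cv2.INTER_CUBIC)
    m[:,i*400:i*400+400]=np.clip(k*1.5,0,255)
cv2.imwrite("pics/z4.png",m)
```

```text
0.00018956008683960882 [-0.28115253  0.13921067 -0.56036455] 18.8
```

View pics/z4.png

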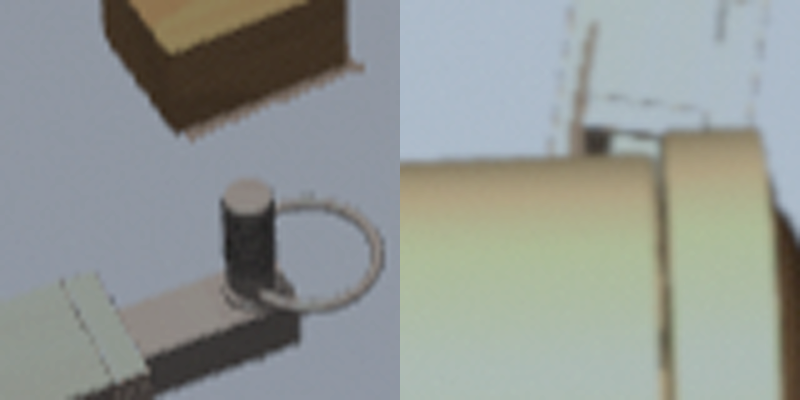

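The scene view shows the pin upright and seated at crop (248,290), with its ring open and level towards the rail's end (ring centre about crop (322,255)). Next I'll push the ring shut with the closed fingers leaning away from the pin.

Run:
```python
from workcell import bot
from h import *
np.set_printoptions(precision=4,suppress=True)
S=bot.capture("scene")
g=lambda x,y:((x+.5)/5+239.5,(y+.5)/5+174.5)
c=plane(S,g(322,255),.108);h=plane(S,g(248,195),.147);print("head",h,"ring c",c,"rel",(c-h)@EX,(c-h)@EY)
P=np.array([.5777,-.0235,.101]); t=.3
q=ori(PHI_P,t,-EY); tz=np.sin(t)*EX-np.array([0,0,np.cos(t)])
tip=lambda d,z:P-d*EX+np.array([0,0,z])-bot.nose_length*tz
for z in(.05,-.026): print(tip(.035,z),bot.solve_ik(tip(.035,z),q))
bot.goto(tip(.035,.05),q); bot.movel(tip(.035,.015),vel=.06); bot.pause(.2)
for z in(.005,-.005,-.012,-.017,-.020,-.023,-.026):
    f0=bot.get_state()["ft_force"]; hit=bot.movel(tip(.035,z),vel=.03,contact_N=10);s=bot.get_state()
    print(z,hit,s["ft_force"],s["tool_pos"]-tip(.035,z),s["clock"])
    if hit:break
cc=bot.capture("scene")["img"][175:255,240:340,::-1]
cv2.imwrite("pics/z5.png",np.clip(cv2.resize(cc,(600,480),interpolation=cv2.INTER_CUBIC)*1.5,0,255).astype(np.uint8))
```

```text
head [ 0.5776 -0.0233  0.147 ] ring c [ 0.554  -0.0173  0.108 ] rel -0.02428746298118439 0.002065765898887843
[ 0.4926 -0.0093  0.3167] [-0.0083 -0.2454 -0.3268  1.1928 -0.0464  0.1506]
[ 0.4926 -0.0093  0.2407] [-0.0083 -0.2288 -0.4603  1.0428 -0.0464  0.1506]
0.005 False [-0.1125  0.2364  0.8388] [-0.0001  0.     -0.0002] 20.9667
-0.005 False [-0.4982  0.5384  0.8019] [-0.0002  0.     -0.0003] 21.45
-0.012 False [-0.9878 -0.0306  0.5051] [-0.0001  0.     -0.0004] 21.8333
-0.017 False [-0.6433  0.2701  0.5969] [-0.0001  0.     -0.0003] 22.15
-0.02 False [-0.2341 -0.4975 -0.428 ] [-0.0001  0.     -0.0003] 22.4
-0.023 False [ 0.4067 -1.0648 -0.5872] [-0.0001  0.     -0.0003] 22.65
-0.026 False [-0.2774  0.3374  0.0343] [-0.0001  0.     -0.0003] 22.9
```

View pics/z5.png

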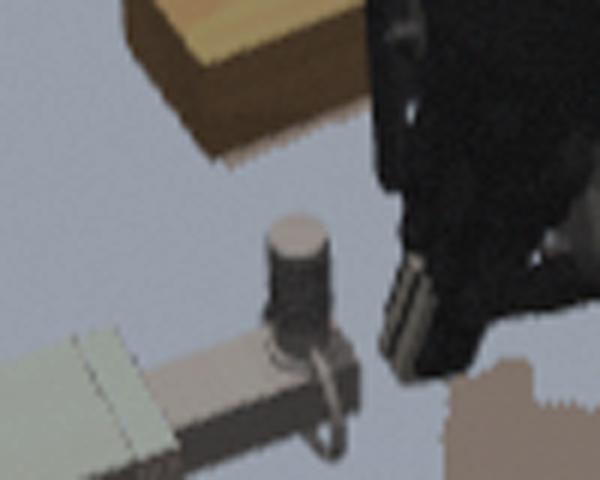

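The view shows the ring snapped down around the rail's end, with its arc at about (325,455), below the rail. The pin is upright and seated. I'll back off and check once more.

Run:
```python
from workcell import bot
from h import *
p=bot.get_state()["tool_pos"]; p=p-.01*EX; bot.movel(p,vel=.05)
p=p+[0,0,.12]; bot.movel(p,vel=.15); bot.movel(p-.1*EX,vel=.2); bot.pause(.5)
cc=bot.capture("scene")["img"][:,:,::-1]
k=cv2.resize(cc[205:285,240:320],(480,480),interpolation=cv2.INTER_CUBIC)
cv2.imwrite("pics/z6.png",np.clip(k*1.6,0,255).astype(np.uint8))
```

```text
(no output)
```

View pics/z6.png

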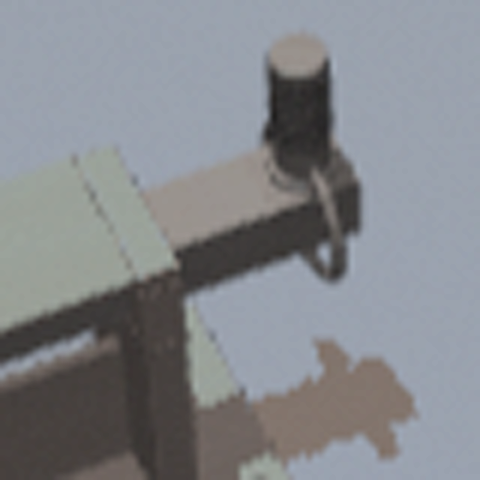

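The picture shows the ring around the rail's end, its lower arc at about (325,278). I'll check the angle by projecting where the shut ring's points should appear.

Run:
```python
from workcell import bot
from h import *
S=bot.capture("scene");q=S["rotation"];r=R.from_quat([q[1],q[2],q[3],q[0]])
def proj(p):
    c=r.inv().apply(p-S["position"]); u=S["fx"]*c[0]/-c[2]+S["cx"];v=S["fy"]*-c[1]/-c[2]+S["cy"]
    return ((np.array([u,v])-[239.5,204.5])*6-.5).round(0)
P=np.array([.5777,-.0235,.101])
print("head",proj(P+[0,0,.046]))
for yo in(0,-.15):
  ex=R.from_rotvec([0,0,yo]).apply(EX);ey=R.from_rotvec([0,0,yo]).apply(EY)
  for th in(1.57,1.3,1.0):
    d=-np.cos(th)*ex-np.array([0,0,np.sin(th)]);O=P+[0,0,.007]
    print(yo,th,[(a,*proj(O+(.0205+.0215*np.cos(np.radians(a)))*d+.0215*np.sin(np.radians(a))*ey)) for a in(-120,-90,-60,-30,0,30,60,90)])
```

```text
head [297.  54.]
0 1.57 [(-120, np.float64(273.0), np.float64(127.0)), (-90, np.float64(270.0), np.float64(146.0)), (-60, np.float64(275.0), np.float64(178.0)), (-30, np.float64(288.0), np.float64(215.0)), (0, np.float64(305.0), np.float64(249.0)), (30, np.float64(321.0), np.float64(270.0)), (60, np.float64(333.0), np.float64(272.0)), (90, np.float64(337.0), np.float64(255.0))]
0 1.3 [(-120, np.float64(282.0), np.float64(123.0)), (-90, np.float64(288.0), np.float64(137.0)), (-60, np.float64(303.0), np.float64(165.0)), (-30, np.float64(322.0), np.float64(199.0)), (0, np.float64(341.0), np.float64(232.0)), (30, np.float64(355.0), np.float64(253.0)), (60, np.float64(361.0), np.float64(259.0)), (90, np.float64(355.0), np.float64(246.0))]
0 1.0 [(-120, np.float64(290.0), np.float64(117.0)), (-90, np.float64(306.0), np.float64(124.0)), (-60, np.float64(330.0), np.float64(146.0)), (-30, np.float64(356.0), np.float64(175.0)), (0, np.float64(378.0), np.float64(206.0)), (30, np.float64(390.0), np.float64(229.0)), (60, np.float64(389.0), np.float64(239.0)), (90, np.float64(374.0), np.float64(23
[... 408 characters left out ...]
0), np.float64(121.0)), (-90, np.float64(300.0), np.float64(136.0)), (-60, np.float64(314.0), np.float64(165.0)), (-30, np.float64(330.0), np.float64(202.0)), (0, np.float64(344.0), np.float64(236.0)), (30, np.float64(352.0), np.float64(259.0)), (60, np.float64(353.0), np.float64(265.0)), (90, np.float64(345.0), np.float64(252.0))]
-0.15 1.0 [(-120, np.float64(301.0), np.float64(116.0)), (-90, np.float64(319.0), np.float64(125.0)), (-60, np.float64(343.0), np.float64(149.0)), (-30, np.float64(366.0), np.float64(182.0)), (0, np.float64(383.0), np.float64(215.0)), (30, np.float64(389.0), np.float64(239.0)), (60, np.float64(383.0), np.float64(249.0)), (90, np.float64(365.0), np.float64(241.0))]
```

The projected shut ring matches the picture: near side about (337,260), bottom (321–333,271), arc (305,249).

```bash
python3 -c "
from workcell import bot
print(bot.get_state()['clock']);print(bot.job_done())"
```

```text
25.5
the job is handed in; nothing more can be done
None
```

The linchpin is seated in the rail's tail with its ring snapped shut around the rail's end, going by the last camera check; I handed the job in at 25.5 s and no verdict came back.

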